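# Balance the centrifuge and set its run time

### The job

The centrifuge rotor already holds one bottle. Balance it: take the bottle of the same size from the stand and set it down upright in the rotor cup directly opposite, leaving the bottle already in the rotor and the other two in the stand where they are. Also set the run-time dial for that size, counted in clicks up from its zero stop: five clicks for tall bottles, three clicks for short ones. Do not push the other things on the bench about.

Things in the scene. Friction and masses are not known exactly. Their poses are not given: they have to be found in the camera images.
- centrifuge: small round bench centrifuge, lid off, fixed, at any yaw: white housing 181 mm across, rim 60 mm high; its four-arm rotor does not turn. Origin at the centre of its underside, z up. Four like cups, centred 54 mm out along +x, -x, +y, -y: 48 mm inside diameter, floor 50 mm, rim 64 mm above the bench. Hub 34 mm across, 68 mm high
- stand: grey bottle stand, a block 225 x 66 x 64 mm, fixed; origin at the centre of its underside, x along its length, z up. Three round wells of 48 mm diameter at x = -75, 0 and +75 mm on its long middle line; well floors 50 mm, block top 64 mm above the bench
- tall_a: upright round closed bottle, white with a ribbed grey cap, 40 mm diameter all the way up, 105 mm tall, about 160 g; origin at the centre of its underside, z up. tall_a and tall_b are alike (105 mm), so are short_a and short_b (70 mm). At the start one of the four stands in a cup of the centrifuge, the other three in the stand; which is where varies
- tall_b: upright round closed bottle, white with a ribbed grey cap, 40 mm diameter all the way up, 105 mm tall, about 160 g; origin at the centre of its underside, z up. tall_a and tall_b are alike (105 mm), so are short_a and short_b (70 mm). At the start one of the four stands in a cup of the centrifuge, the other three in the stand; which is where varies
- short_a: upright round closed bottle, white with a ribbed grey cap, 40 mm diameter all the way up, 70 mm tall, about 110 g; origin at the centre of its underside, z up. tall_a and tall_b are alike (105 mm), so are short_a and short_b (70 mm). At the start one of the four stands in a cup of the centrifuge, the other three in the stand; which is where varies
- short_b: upright round closed bottle, white with a ribbed grey cap, 40 mm diameter all the way up, 70 mm tall, about 110 g; origin at the centre of its underside, z up. tall_a and tall_b are alike (105 mm), so are short_a and short_b (70 mm). At the start one of the four stands in a cup of the centrifuge, the other three in the stand; which is where varies
- control_box: white run-time control box 110 x 110 mm, top 50 mm above the bench, fixed; origin at the centre of its underside, z up. The dial is in the middle of its top, with nine raised black ticks round it, one per click; the zero tick (slightly longer) lies toward the box's +x, the others follow clockwise seen from above
- dial (a joint): click-stop dial on the control box: reads 0 at its zero stop and grows clockwise seen from above; one click is 15 degrees (0.2618 rad), 8 clicks to the other stop. It drops into a click stop when let go and needs about 0.1 N m to turn over a click. At the start it stands at zero, one or two clicks
- dial_grip (a point): middle of the dial's grip bar, on the turning axis, 72 mm above the bench. Black skirt 68 mm across, top 57 mm above the bench; on it a straight bar 58 mm long, 14 mm wide, up to 83 mm above the bench. The point's x axis runs along the bar towards its white pointer line, which points along the box's +x at zero
- weigh_boat: bystander: small white weighing boat, 62 x 62 x 14 mm, loose on the bench
- tape_roll: bystander: roll of masking tape lying flat, 96 mm across, 25 mm high, loose on the bench
- marker: bystander: marker pen lying on the bench, 138 mm long, loose

How it is judged:
At the end, for the whole second after the job is handed in: The matching bottle stands in the cup opposite the loaded one (centre within 8 mm, underside within 5 mm of the cup floor); the other three are within 15 mm of where they started; all upright within 0.08 rad, at rest; the dial is at five clicks for tall, three for short (within 0.45 click) (((x of tall_a in the frame of centrifuge between 0.046 and 0.062 m and y of tall_a in the frame of centrifuge between -0.008 and 0.008 m and x of tall_b in the frame of centrifuge between -0.062 and -0.046 m and y of tall_b in the frame of centrifuge between -0.008 and 0.008 m and z of tall_b in the frame of centrifuge between 0.045 and 0.055 m and distance of each of tall_a, short_a, short_b from where it was at the start of the episode below 0.015 m and value of joint dial between 1.1912 and 1.4268 rad) or (x of tall_b in the frame of centrifuge between 0.046 and 0.062 m and y of tall_b in the frame of centrifuge between -0.008 and 0.008 m and x of tall_a in the frame of centrifuge between -0.062 and -0.046 m and y of tall_a in the frame of centrifuge between -0.008 and 0.008 m and z of tall_a in the frame of centrifuge between 0.045 and 0.055 m and distance of each of tall_b, short_a, short_b from where it was at the start of the episode below 0.015 m and value of joint dial between 1.1912 and 1.4268 rad) or (x of short_a in the frame of centrifuge between 0.046 and 0.062 m and y of short_a in the frame of centrifuge between -0.008 and 0.008 m and x of short_b in the frame of centrifuge between -0.062 and -0.046 m and y of short_b in the frame of centrifuge between -0.008 and 0.008 m and z of short_b in the frame of centrifuge between 0.045 and 0.055 m and distance of each of tall_a, tall_b, short_a from where it was at the start of the episode below 0.015 m and value of joint dial between 0.6676 and 0.9032 rad) or (x of short_b in the frame of centrifuge between 0.046 and 0.062 m and y of short_b in the frame of centrifuge between -0.008 and 0.008 m and x of short_a in the frame of centrifuge between -0.062 and -0.046 m and y of short_a in the frame of centrifuge between -0.008 and 0.008 m and z of short_a in the frame of centrifuge between 0.045 and 0.055 m and distance of each of tall_a, tall_b, short_b from where it was at the start of the episode below 0.015 m and value of joint dial between 0.6676 and 0.9032 rad)) and angle between each of tall_a, tall_b, short_a, short_b's own z axis and vertical below 0.08 rad and linear speed of each of tall_a, tall_b, short_a, short_b below 0.02 m/s and velocity of joint dial between -0.1 and 0.1 rad/s); the robot touches nothing.
It fails at once if a bystander (weighing boat, tape roll, marker) is pushed more than 30 mm (distance of any of weigh_boat, tape_roll, marker from where it was at the start of the episode above 0.03 m).
It also fails if it takes over 48 s, if anything falls off the work surface, if the arm or the gripper's body presses on something with over 40 N, if the wrist force passes 120 N, or if a joint passes its speed limit or range.

### The arm

A 6-joint arm with a two-finger parallel gripper is mounted at the origin on the work surface; the furniture and walls round the work are solid. World frame = base frame: x ahead of the robot, y to its left, z up, the work surface at z = 0. Lengths are in m, angles in rad, forces in N, time in s.
With the tool pointing down it reaches from about 0.25 to 0.775 m from the base axis. Payload 4 kg.
Tool frame: the origin (TCP) lies between the finger pads; the fingertips stand 25 mm ahead of it and the grasp point (between the pads) lies 6 mm ahead of it (robot.tip_reach is the distance from the TCP to the fingertips, in m); z points along the fingers, y is the line along which they close (so a half turn about z gives the same grasp; the last joint's range is limited). The gripper opens to 94 mm and grips with 3 to 60 N. Pads are 16 mm wide; open, the fingers measure 119 mm over their backs; the gripper's body (75 mm by 177 mm) begins 78 mm behind the grasp point.
Start: joints at [1.11, 0.087, 1.371, -0, 1.684, -0.103], TCP at [0.193, 0.515, 0.231] pointing down, gripper open.
Joint ranges: [-3.1, 3.1], [-0.76, 2.03], [0.27, 2.55], [-1.08, 4.22], [0.17, 2.65], [-2.57, 2.57]. Speed limits (rad/s): [2.79, 2.79, 3.14, 3.14, 3.14, 3.14].

### API

Orientations are given as [roll, pitch, yaw] about the fixed x, y, z axes, in that order (R = Rz(yaw) Ry(pitch) Rx(roll)).
In Python, from bench import sensors, snapshot, camera_info, ticket, robot gives the robot as it stands.
- The arm moves only by the tool arm_command, never from a script. Its argument "plan" is a list of rows, each an object with "grip": the closure, from -1 (fully open) to 1 (shut); "slide": the shift along the tool's x, y, z normalised to -1 to 1, where 1 is 500 mm, a list of three; "spin": the turn about the tool's z normalised to -1 to 1, where 1 is 5 degrees. A call has 1 to 10 rows; each row shifts and turns the commanded pose from where the row before left it, along the tool's axes as they then stand; what a row does not reach is not made up. A row lasts 1/8 s, in which the tool goes at most 62.5 mm and 10.7 degrees, less where a joint would pass 70% of its speed; a pose out of reach is approached as far as the arm can. A call with a number of a shift or a turn outside -1 to 1 is refused whole. A call with a gripper value outside its range is refused whole. The fingers move at their own pace and stop on an object; the grip force is fixed at half the most. Time passes only in rows, so rows that do not move let the fingers close. It gives the time, the measured TCP pose, the force, the opening and the grip force at its end, in the units of the state.
- sensors.get_obs(): the state, without advancing time (a new reading comes with each control period).
- snapshot(name): name is "side" or "top"; returns the picture (420x560x3 uint8, red, green, blue); there is no depth.
- camera_info(name): a dict with "fx", "fy", "cx", "cy" (pixels), "position" and "rotation" of the camera in the world. Camera axes: x right, y up, looking along -z (the intrinsics and any distortion apply to the point x, -y, -z); pixel columns grow to the right and rows downward; lengths in m; the calibration is good to about 2 mm. A picture is of the moment at which its call begins. camera_info takes no time and is no camera call.
- ticket.close_job(): hands the job in; it is judged then, once.
The state is a dict: "time": time; "joint_positions": joint angles; "qvel": joint speeds; "joint_torque": joint torques, N m; "tool_pos": TCP position; "ee_rot": TCP orientation; "wrist_force": force on the tool from outside, world axes, zero at the start; "wrist_torque": the same for the moment, N m; "width": finger opening in m; "finger_force": force on a finger pad.
Only numpy, scipy, OpenCV 4.12 (cv2) and the standard library are available. Lean on these libraries where they do the work, as an engineer would, in place of code of your own. Each camera call takes 0.05 s, during which the arm holds its last target. There are 200 camera calls.

## Working session

There is one attempt and no reset: what is moved stays moved. The work goes in short steps, Python scripts to look and compute and a tool call to move; the robot and the scene stay as the last step left them, time stands still between calls to the robot, and variables do not carry over. Pictures are saved under pics/ and viewed, at most 10 in all, crops included, and the job is handed in when it is done.

Besides the shell and the picture viewer there is one more tool, called after ">>>" by a JSON object that holds its "api" and its "payload", one argument or row to a line. arm_command: Moves the arm, as the interface text tells. Scaled input: -1 to 1 covers 500 mm each way for a shift and 5 degrees each way for a turn. Its arguments: {"type":"object","properties":{"plan":{"type":"array","items":{"type":"object","properties":{"grip":{"type":"number"},"slide":{"type":"array","items":{"type":"number"}},"spin":{"type":"number"}}}}},"required":["plan"]}

```bash
mkdir -p pics; python3 - <<'E'
from bench import sensors, snapshot, camera_info
import cv2
for n in("side","top"):
    cv2.imwrite(f"pics/{n}0.png",snapshot(n)[:,:,::-1]); print(n,camera_info(n))
o=sensors.get_obs(); print(o["time"],o["tool_pos"],o["ee_rot"],o["width"])
E
```

```text
side {'fx': 435.73026181066325, 'fy': 435.73026181066325, 'cx': 285.2190149143099, 'cy': 211.56566442185968, 'position': array([0.8227452 , 0.58347885, 0.87533173]), 'rotation': array([0.51779047, 0.01075748, 2.48369378])}
top {'fx': 413.89632632009597, 'fy': 413.89632632009597, 'cx': 286.75920190108604, 'cy': 206.36395758024136, 'position': array([0.36751537, 0.19760587, 1.00241549]), 'rotation': array([ 0.19367357,  0.0272488 , -1.58086454])}
0.1 [0.19242967 0.51476923 0.2294456 ] [-3.13964442e+00 -1.65398957e-04  2.78383976e+00] 0.09430380865535369
```

View pics/top0.png

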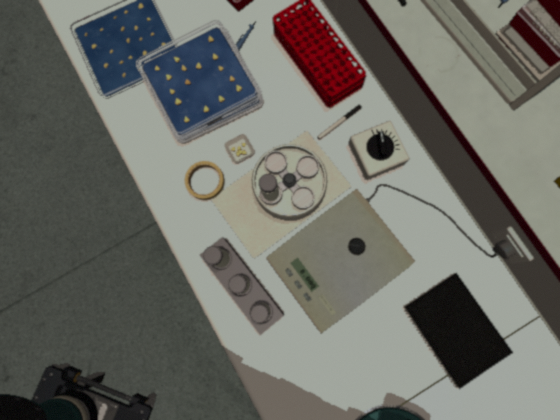

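View pics/side0.png

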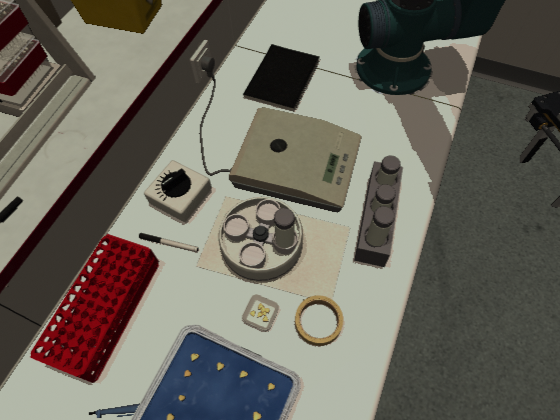

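The top view shows the rotor near (289,182) with its bottle at (269,187), the stand wells at (217,257), (239,285) and (260,313), and the dial at (379,147). The side view shows the rotor bottle at (284,225), which looks tall, and the stand bottles at (389,165), (385,195) and (378,230). I'll enlarge both.

```bash
cat > h.py <<'E'
import numpy as np, cv2
from scipy.spatial.transform import Rotation as Ro
from bench import sensors, snapshot, camera_info
def cam(n):
    c=camera_info(n); return c,Ro.from_euler('xyz',c['rotation']).as_matrix(),np.array(c['position'])
def ray(n,u,v,z):
    c,R,p=cam(n); d=R@np.array([(u-c['cx'])/c['fx'],-(v-c['cy'])/c['fy'],-1]); return p+d*(z-p[2])/d[2]
def proj(n,X):
    c,R,p=cam(n); q=R.T@(np.array(X)-p); return np.array([c['cx']-c['fx']*q[0]/q[2], c['cy']+c['fy']*q[1]/q[2]])
E
python3 - <<'E'
from h import *
t=cv2.imread('pics/top0.png'); s=cv2.imread('pics/side0.png')
a=cv2.resize(t[115:335,185:415],None,fx=2.6,fy=2.6,interpolation=3); b=cv2.resize(s[140:290,140:420],None,fx=2.8,fy=2.8,interpolation=3)
cv2.imwrite('pics/ta.png',a); cv2.imwrite('pics/sb.png',b)
for uv in[(217,257),(239,285),(260,313)]: print('top',[ray('top',*uv,z)[:2].round(3) for z in(.12,.155)])
for uv in[(389,163),(385,192),(378,226)]: print('side',[ray('side',*uv,z)[:2].round(3) for z in(.12,.155)])
for n,uv in(('top',(269,183)),('side',(284,215))): print(n,[ray(n,*uv,z)[:2].round(3) for z in(.12,.155)])
print(ray('top',379,147,.083),ray('side',176,182,.083))
E
```

```text
top [array([0.433, 0.37 ]), array([0.431, 0.363])]
top [array([0.374, 0.322]), array([0.374, 0.317])]
top [array([0.317, 0.278]), array([0.319, 0.274])]
side [array([0.32, 0.28]), array([0.343, 0.294])]
side [array([0.378, 0.327]), array([0.398, 0.339])]
side [array([0.443, 0.375]), array([0.461, 0.385])]
top [array([0.594, 0.258]), array([0.585, 0.256])]
side [array([0.573, 0.243]), array([0.584, 0.259])]
[0.6849184  0.00581252 0.083     ] [0.69592919 0.01528868 0.083     ]
```

View pics/ta.png

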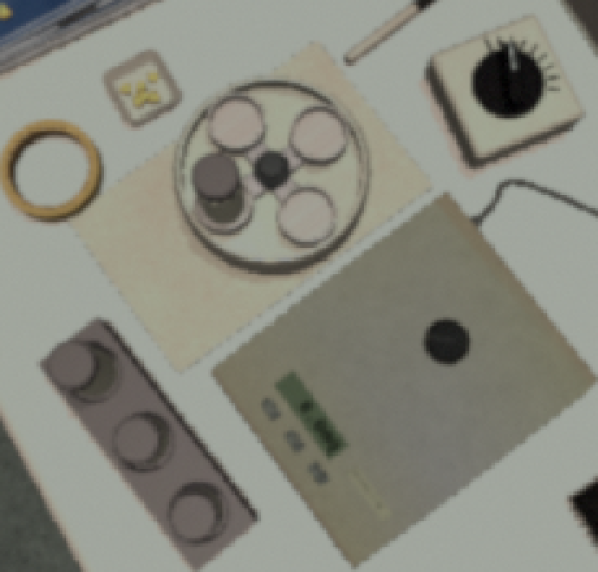

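View pics/sb.png

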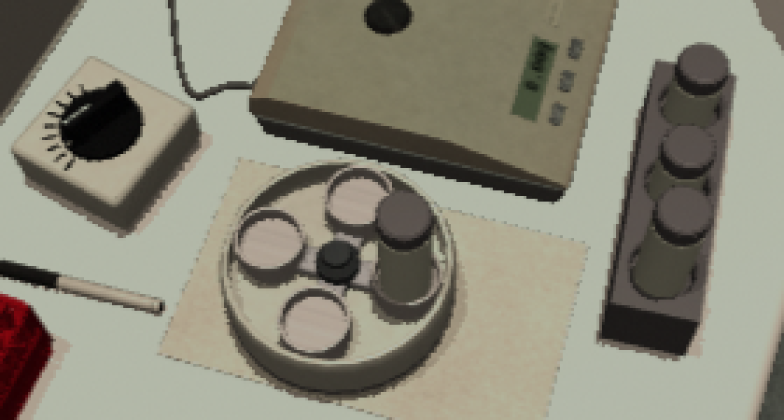

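The loaded bottle is tall, with its cap at crop (217,175) and (405,215). The matching tall bottle in the stand is at crop top (78,363) and side (685,215). The opposite cup is at top crop (319,136) and side crop (268,243). The dial is at crop (508,82) with its pointer near (513,55). Next I'll refine these positions.

```bash
cat > m.py <<'E'
from h import *
T=lambda x,y:('top',185+(x+.5)/2.6-.5,115+(y+.5)/2.6-.5)
S=lambda x,y:('side',140+(x+.5)/2.8-.5,140+(y+.5)/2.8-.5)
def pink(n,crop):
    im=cv2.imread(f'pics/{n}0.png').astype(int); b,g,r=im[...,0],im[...,1],im[...,2]
    m=((r-g>12)&(r>150)&(b-g>-3)).astype(np.uint8); k=np.zeros_like(m); x0,y0,x1,y1=crop; k[y0:y1,x0:x1]=1
    nn,l,st,c=cv2.connectedComponentsWithStats(m*k,connectivity=4)
    for i in range(1,nn):
        if st[i,4]>60: print(n,st[i],c[i].round(1),'floor',ray(n,*c[i],.05)[:2].round(4))
pink('top',(250,145,330,222)); pink('side',(215,190,305,285))
def both(name,t,s,z): print(name,ray(*T(*t),z)[:2].round(4),ray(*S(*s),z)[:2].round(4))
both('hub',(272,166),(338,256),.068)
for nm,t,s in(('c_opp',(319,136),(268,240)),('c_b',(236,124),(316,320)),('c_c',(306,215),(360,197))): both(nm,t,s,.057)
both('tallcap stand',(80,362),(685,213),.155)
both('cap mid',(144,441),(687,147),.12)
both('cap low',(196,513),(702,65),.12)
both('cap rotor',(217,174),(405,213),.155)
print('stand top corners',[ray(*T(*q),.064)[:2].round(4) for q in((103,319),(40,362),(196,570),(257,518))])
print('box corners',[ray(*T(*q),.05)[:2].round(4) for q in((430,62),(530,14),(583,112),(477,165))])
print('skirt',ray(*T(507,83),.057),ray(*S(104,122),.057))
print('ptr',ray(*T(513,55),.083),'bar')
E
python3 m.py
python3 - <<'E'
from h import *
t=cv2.imread('pics/top0.png'); s=cv2.imread('pics/side0.png')
a=cv2.resize(t[115:185,345:415],(560,560),interpolation=2)
cv2.imwrite('pics/dial0.png',a)
E
```

```text
hub [0.6171 0.2146] [0.6177 0.2194]
c_opp [0.6476 0.1717] [0.6488 0.1707]
c_b [0.6603 0.2473] [0.6586 0.2471]
c_c [0.5741 0.1848] [0.5713 0.1835]
tallcap stand [0.4369 0.3663] [0.4362 0.3765]
cap mid [0.3754 0.3198] [0.3778 0.3276]
cap low [0.3186 0.2775] [0.3174 0.2816]
cap rotor [0.5879 0.2578] [0.5849 0.2602]
stand top corners [array([0.4818, 0.3649]), array([0.4448, 0.4195]), array([0.269 , 0.2825]), array([0.3109, 0.2308])]
box corners [array([0.7191, 0.0672]), array([ 0.7644, -0.0277]), array([ 0.6681, -0.0705]), array([0.6196, 0.0285])]
skirt [ 0.69482152 -0.00130019  0.057     ] [0.69203774 0.00071416 0.057     ]
ptr [ 0.71197843 -0.0025616   0.083     ] bar
```

View pics/dial0.png

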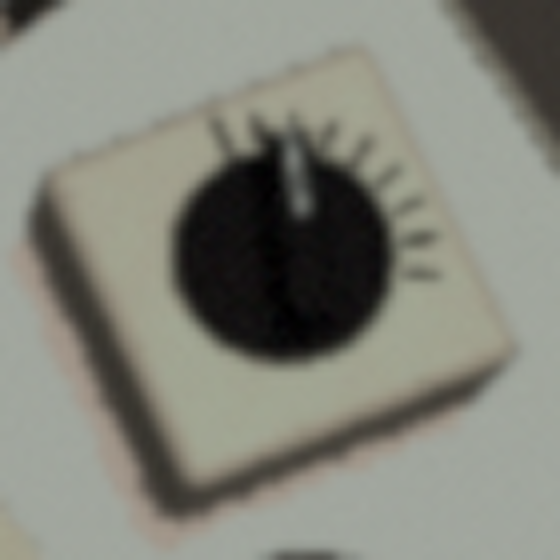

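The dial crop shows the zero tick at (220,135), with the others running clockwise to (425,275). The pointer line runs from (302,212) to (290,140), near the third tick (about 2 clicks). The cups, loaded bottle and hub agree: opposite cup (0.648,0.171), and tall stand bottle (0.436,0.371). I'll turn the gripper so it closes across the stand.

```bash
cat >> h.py <<'E'
def need(x,y,z):
    "slide in scaled tool axes to bring TCP to x,y,z"
    o=sensors.get_obs(); R=Ro.from_euler('xyz',o['ee_rot']).as_matrix()
    return (R.T@(np.array([x,y,z])-o['tool_pos'])/.5).round(4), o
E
python3 - <<'E'
from h import *
D=lambda x,y,z:ray('top',345+(x+.5)/8-.5,115+(y+.5)/8-.5,z)
c=D(285,255,.057); z0=D(220,135,.05); p,q=D(290,140,.083),D(302,212,.083)
a=lambda v:np.degrees(np.arctan2(v[1],v[0])).round(1)
print(c,'zero',a(z0-c),'ptr line',a(p-q),'from centre',a(p-c),a(q-c),'last',a(D(425,275,.05)-c))
E
```

```text
[ 0.69524237 -0.00249566  0.057     ] zero 21.4 ptr line 5.9 from centre 4.8 -1.4 last -96.2
```

>>> {"api": "arm_command", "payload": {
  "plan": [
    {"grip": -1,"slide": [0,0,0],"spin": -1},
    {"grip": -1,"slide": [0,0,0],"spin": -1},
    {"grip": -1,"slide": [0,0,0],"spin": -1},
    {"grip": -1,"slide": [0,0,0],"spin": -1},
    {"grip": -1,"slide": [0,0,0],"spin": -1},
    {"grip": -1,"slide": [0,0,0],"spin": -1},
    {"grip": -1,"slide": [0,0,0],"spin": -1},
    {"grip": -1,"slide": [0,0,0],"spin": -1},
    {"grip": -1,"slide": [0,0,0],"spin": -1},
    {"grip": -1,"slide": [0,0,0],"spin": -1}
  ]
}}

```text
time: 1.35
tool_pos: [0.1925, 0.5149, 0.2298]
ee_rot: [-3.141, -0.001, -2.624]
wrist_force: [0.5, 1.0, -0.7]
width: 0.0937
finger_force: 0.0
```

>>> {"api": "arm_command", "payload": {
  "plan": [
    {"grip": -1,"slide": [0,0,0],"spin": -0.83},
    {"grip": -1,"slide": [0,0,0],"spin": -0.83},
    {"grip": -1,"slide": [0,0,0],"spin": 0}
  ]
}}

```text
time: 1.72
tool_pos: [0.1925, 0.515, 0.2299]
ee_rot: [-3.141, -0.001, -2.483]
wrist_force: [-0.2, -0.0, 0.8]
width: 0.0937
finger_force: 0.0
```

```bash
python3 -c "
from h import *
print(need(.436,.371,.23)[0],sensors.get_obs()['ee_rot'])"
```

```text
[-2.088e-01 -5.258e-01 -2.000e-04] [-3.14111992e+00 -9.54680358e-04 -2.48271723e+00]
```

>>> {"api": "arm_command", "payload": {
  "plan": [
    {"grip": -1,"slide": [-0.035,-0.088,0],"spin": 0},
    {"grip": -1,"slide": [-0.035,-0.088,0],"spin": 0},
    {"grip": -1,"slide": [-0.035,-0.088,0],"spin": 0},
    {"grip": -1,"slide": [-0.035,-0.088,0],"spin": 0},
    {"grip": -1,"slide": [-0.035,-0.088,0],"spin": 0},
    {"grip": -1,"slide": [-0.034,-0.086,0],"spin": 0},
    {"grip": -1,"slide": [0,0,0],"spin": 0},
    {"grip": -1,"slide": [0,0,0],"spin": 0}
  ]
}}

```text
time: 2.72
tool_pos: [0.4359, 0.3716, 0.2302]
ee_rot: [3.141, -0.001, -2.483]
wrist_force: [-0.4, -0.3, -0.6]
width: 0.0944
finger_force: 0.0
```

```bash
python3 -c "
from h import *
print(need(.436,.371,.131)[0])
cv2.imwrite('pics/s1.png',cv2.resize(snapshot('side')[120:300,280:480,::-1],(800,720)[:1]+(600,),interpolation=3))"
```

```text
[ 0.0004 -0.0012  0.1984]
```

View pics/s1.png

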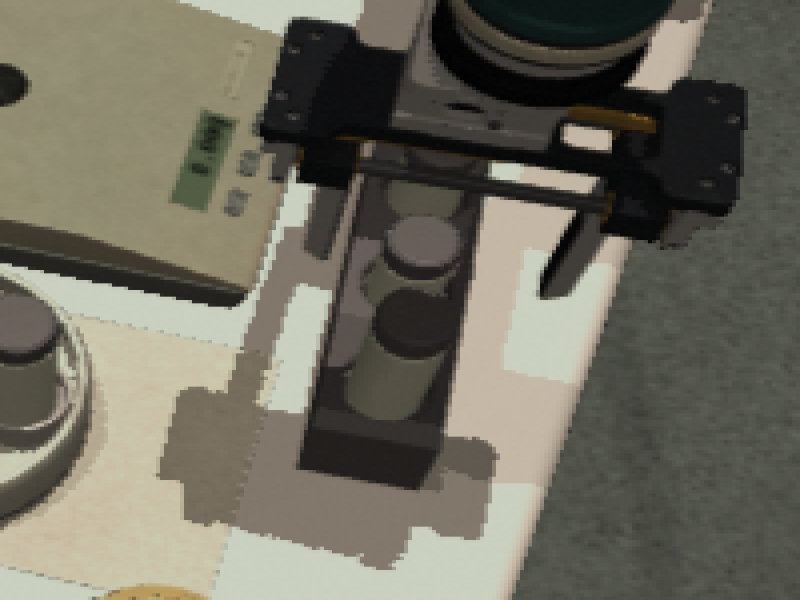

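The crop shows the open fingers straddling the stand (left tip (320,255), right tip (545,295)) with the tall bottle's cap at (415,318) between them, so I can go down.

>>> {"api": "arm_command", "payload": {
  "plan": [
    {"grip": -1,"slide": [0,0,0.06],"spin": 0},
    {"grip": -1,"slide": [0,0,0.06],"spin": 0},
    {"grip": -1,"slide": [0,0,0.05],"spin": 0},
    {"grip": -1,"slide": [0,0,0.028],"spin": 0},
    {"grip": -1,"slide": [0,0,0],"spin": 0},
    {"grip": 1,"slide": [0,0,0],"spin": 0},
    {"grip": 1,"slide": [0,0,0],"spin": 0},
    {"grip": 1,"slide": [0,0,0],"spin": 0},
    {"grip": 1,"slide": [0,0,0],"spin": 0},
    {"grip": 1,"slide": [0,0,0],"spin": 0}
  ]
}}

```text
time: 4.03
tool_pos: [0.4364, 0.3714, 0.1316]
ee_rot: [3.142, 0.0, -2.482]
wrist_force: [0.1, -1.2, 0.9]
width: 0.0475
finger_force: 0.0
```

>>> {"api": "arm_command", "payload": {
  "plan": [
    {"grip": 1,"slide": [0,0,0],"spin": 0},
    {"grip": 1,"slide": [0,0,0],"spin": 0},
    {"grip": 1,"slide": [0,0,0],"spin": 0}
  ]
}}

```text
time: 4.4
tool_pos: [0.4362, 0.3718, 0.1317]
ee_rot: [3.141, 0.0, -2.482]
wrist_force: [-1.7, 1.2, 0.8]
width: 0.0397
finger_force: 29.9
```

>>> {"api": "arm_command", "payload": {
  "plan": [
    {"grip": 1,"slide": [0,0,-0.02],"spin": 0},
    {"grip": 1,"slide": [0,0,-0.06],"spin": 0},
    {"grip": 1,"slide": [0,0,-0.08],"spin": 0},
    {"grip": 1,"slide": [0,0,-0.08],"spin": 0},
    {"grip": 1,"slide": [0,0,-0.04],"spin": 0},
    {"grip": 1,"slide": [0,0,0],"spin": 0}
  ]
}}

```text
time: 5.15
tool_pos: [0.4372, 0.3716, 0.2739]
ee_rot: [-3.141, 0.004, -2.482]
wrist_force: [0.6, 0.1, -2.5]
width: 0.0394
finger_force: 29.9
```

```bash
python3 -c "
from h import *
n,o=need(.648,.1714,.27);print(n,o['tool_pos'],o['width'],o['wrist_force'])"
```

```text
[-0.0879 -0.5746  0.0086] [0.43723659 0.37155705 0.27387203] 0.03939203239672962 [ 0.55522766  0.14288862 -2.53240453]
```

>>> {"api": "arm_command", "payload": {
  "plan": [
    {"grip": 1,"slide": [-0.006,-0.04,0],"spin": 0},
    {"grip": 1,"slide": [-0.014,-0.09,0],"spin": 0},
    {"grip": 1,"slide": [-0.015,-0.095,0],"spin": 0},
    {"grip": 1,"slide": [-0.015,-0.1,0],"spin": 0},
    {"grip": 1,"slide": [-0.015,-0.1,0],"spin": 0},
    {"grip": 1,"slide": [-0.015,-0.1,0],"spin": 0},
    {"grip": 1,"slide": [-0.008,-0.05,0],"spin": 0},
    {"grip": 1,"slide": [0,0,0],"spin": 0},
    {"grip": 1,"slide": [0,0,0],"spin": 0}
  ]
}}

```text
time: 6.28
tool_pos: [0.6468, 0.1709, 0.27]
ee_rot: [3.14, -0.002, -2.482]
wrist_force: [0.0, -0.1, -1.5]
width: 0.0397
finger_force: 29.9
```

```bash
python3 -c "
from h import *
n,o=need(.648,.1714,.1345);print(n,o['tool_pos'],o['ee_rot'],o['wrist_force'])"
```

```text
[-0.003  -0.0011  0.271 ] [0.64684059 0.17092177 0.27000575] [ 3.13992429e+00 -2.30951435e-03 -2.48212543e+00] [ 0.03497608 -0.12708673 -1.4938132 ]
```

>>> {"api": "arm_command", "payload": {
  "plan": [
    {"grip": 1,"slide": [-0.002,-0.001,0.06],"spin": 0},
    {"grip": 1,"slide": [0,0,0.08],"spin": 0},
    {"grip": 1,"slide": [0,0,0.06],"spin": 0},
    {"grip": 1,"slide": [0,0,0.026],"spin": 0},
    {"grip": 1,"slide": [0,0,0],"spin": 0}
  ]
}}

```text
time: 6.9
tool_pos: [0.6476, 0.172, 0.1579]
ee_rot: [3.141, -0.001, -2.481]
wrist_force: [-0.4, 1.1, -0.9]
width: 0.0397
finger_force: 29.9
```

```bash
python3 -c "
from h import *
n,o=need(.648,.1714,.1345);print(n,o['tool_pos'])
a=snapshot('side')[165:290,190:330,::-1];b=snapshot('top')[130:230,240:340,::-1]
cv2.imwrite('pics/p2.png',np.hstack([cv2.resize(a,(448,400),interpolation=3),cv2.resize(b,(350,400),interpolation=3)]))"
```

```text
[ 0.     -0.0015  0.0467] [0.64759087 0.17202062 0.15787185]
```

View pics/p2.png

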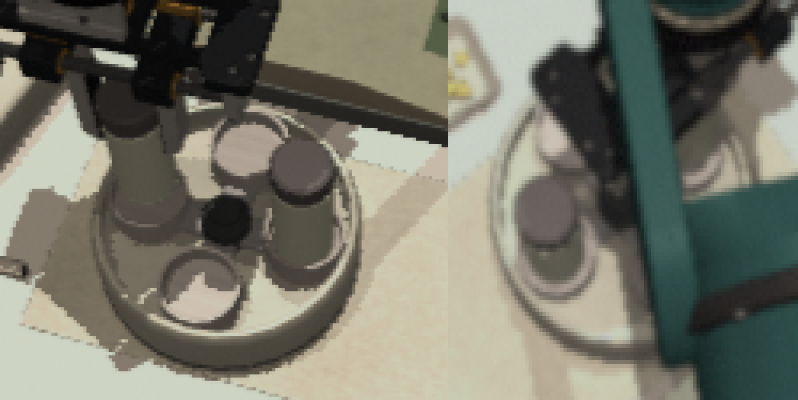

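The side crop shows the held bottle with its underside at (148,220), over the opposite cup and level with the rotor. I'll lower it gently.

>>> {"api": "arm_command", "payload": {
  "plan": [
    {"grip": 1,"slide": [0,-0.001,0.01],"spin": 0},
    {"grip": 1,"slide": [0,0,0.01],"spin": 0},
    {"grip": 1,"slide": [0,0,0.01],"spin": 0},
    {"grip": 1,"slide": [0,0,0.01],"spin": 0},
    {"grip": 1,"slide": [0,0,0],"spin": 0}
  ]
}}

```text
time: 7.62
tool_pos: [0.6484, 0.1709, 0.1375]
ee_rot: [3.141, -0.001, -2.482]
wrist_force: [-0.5, -0.7, -0.8]
width: 0.0394
finger_force: 29.9
```

>>> {"api": "arm_command", "payload": {
  "plan": [
    {"grip": 1,"slide": [0,0,0.006],"spin": 0},
    {"grip": 1,"slide": [0,0,0.004],"spin": 0},
    {"grip": 1,"slide": [0,0,0],"spin": 0}
  ]
}}

```text
time: 8.0
tool_pos: [0.6487, 0.171, 0.1333]
ee_rot: [3.141, -0.0, -2.482]
wrist_force: [-0.2, 0.2, -1.8]
width: 0.0397
finger_force: 29.9
```

>>> {"api": "arm_command", "payload": {
  "plan": [
    {"grip": 1,"slide": [0,0,0.003],"spin": 0},
    {"grip": 1,"slide": [0,0,0],"spin": 0},
    {"grip": -1,"slide": [0,0,0],"spin": 0},
    {"grip": -1,"slide": [0,0,0],"spin": 0},
    {"grip": -1,"slide": [0,0,0],"spin": 0},
    {"grip": -1,"slide": [0,0,0],"spin": 0},
    {"grip": -1,"slide": [0,0,0],"spin": 0},
    {"grip": -1,"slide": [0,0,0],"spin": 0}
  ]
}}

```text
time: 9.0
tool_pos: [0.6488, 0.171, 0.132]
ee_rot: [3.142, 0.0, -2.482]
wrist_force: [0.1, 0.1, 0.5]
width: 0.0932
finger_force: 0.0
```

>>> {"api": "arm_command", "payload": {
  "plan": [
    {"grip": -1,"slide": [0,0,-0.04],"spin": 0},
    {"grip": -1,"slide": [0,0,-0.08],"spin": 0},
    {"grip": -1,"slide": [0,0,-0.08],"spin": 0},
    {"grip": -1,"slide": [0,0,-0.04],"spin": 0},
    {"grip": -1,"slide": [0,0,0],"spin": 1},
    {"grip": -1,"slide": [0,0,0],"spin": 1},
    {"grip": -1,"slide": [0,0,0],"spin": 1},
    {"grip": -1,"slide": [0,0,0],"spin": 1},
    {"grip": -1,"slide": [0,0,0],"spin": 1},
    {"grip": -1,"slide": [0,0,0],"spin": 1}
  ]
}}

```text
time: 10.25
tool_pos: [0.649, 0.1711, 0.254]
ee_rot: [3.141, 0.002, -3.008]
wrist_force: [0.3, 0.0, 0.2]
width: 0.0936
finger_force: 0.0
```

```bash
python3 -c "
from h import *
n,o=need(.693,-.001,.25);print(n,o['tool_pos'],o['ee_rot'],o['joint_positions'].round(2) if hasattr(o['joint_positions'],'round') else o['joint_positions'])
a=snapshot('side')[165:290,130:330,::-1]
cv2.imwrite('pics/p3.png',cv2.resize(a,(800,500),interpolation=3))"
```

```text
[-0.0415 -0.3528  0.0081] [0.64899126 0.17105561 0.25401193] [ 3.14148015e+00  2.31215674e-03 -3.00835046e+00] [ 0.17  0.36  1.    0.    1.78 -1.53]
```

View pics/p3.png

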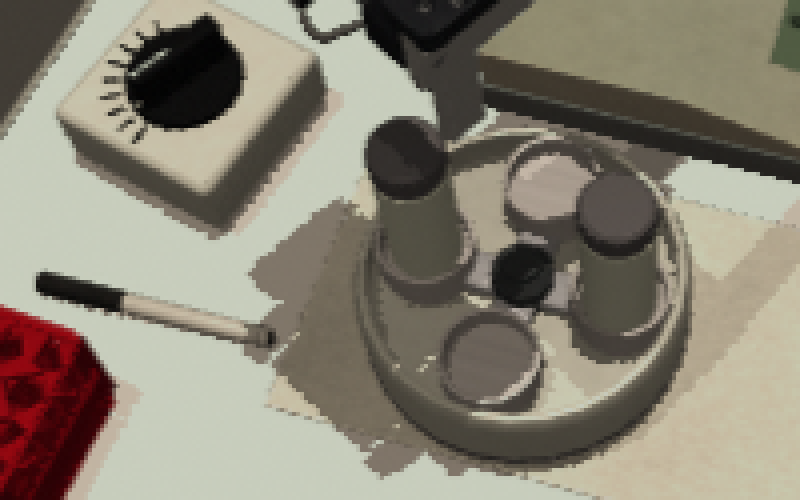

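The side crop shows the bottle standing upright in the opposite cup, cap (407,158), foot at (425,270). The dial pointer line runs from (130,75) to (175,48), and the ticks start at (138,135). I'll cross-check the dial angle from this view.

```bash
python3 - <<'E'
from h import *
D=lambda x,y,z:ray('side',130+(x+.5)/4-.5,165+(y+.5)/4-.5,z)
a=lambda v:np.degrees(np.arctan2(v[1],v[0])).round(1)
c=np.array([.693,-.001,0])
print('ptr line',a(D(130,75,.083)-D(175,48,.083)),'end',a(D(130,75,.083)-c),'bar edge',a(D(140,93,.083)-D(222,40,.083)),'skirt centre',D(186,75,.057))
for t in((138,135),(124,124),(115,110)): print(a(D(*t,.05)-c))
E
```

```text
ptr line 0.5 end 1.3 bar edge 2.6 skirt centre [6.93448656e-01 3.52257325e-05 5.70000000e-02]
19.1
3.9
-10.9
```

>>> {"api": "arm_command", "payload": {
  "plan": [
    {"grip": -1,"slide": [-0.008,-0.07,0],"spin": 0},
    {"grip": -1,"slide": [-0.008,-0.07,0],"spin": 0},
    {"grip": -1,"slide": [-0.008,-0.07,0],"spin": 0},
    {"grip": -1,"slide": [-0.008,-0.07,0],"spin": 0},
    {"grip": -1,"slide": [-0.009,-0.07,0],"spin": 0},
    {"grip": -1,"slide": [0,0,0],"spin": 0},
    {"grip": -1,"slide": [0,0,0],"spin": 0}
  ]
}}

```text
time: 11.18
tool_pos: [0.6928, 0.001, 0.2529]
ee_rot: [3.141, 0.001, -3.005]
wrist_force: [0.2, 1.0, 0.7]
width: 0.094
finger_force: 0.0
```

Both views put the dial at 1 click (bar at about 6°, zero at about 22°), so it needs 4 more clicks clockwise.

>>> {"api": "arm_command", "payload": {
  "plan": [
    {"grip": -1,"slide": [0,0.002,0.06],"spin": 0},
    {"grip": -1,"slide": [0,0,0.09],"spin": 0},
    {"grip": -1,"slide": [0,0,0.09],"spin": 0},
    {"grip": -1,"slide": [0,0,0.06],"spin": 0},
    {"grip": -1,"slide": [0,0,0.032],"spin": 0},
    {"grip": -1,"slide": [0,0,0],"spin": 0}
  ]
}}

```text
time: 11.92
tool_pos: [0.6921, 0.0025, 0.0853]
ee_rot: [3.141, -0.002, -3.004]
wrist_force: [-0.8, 0.2, 0.4]
width: 0.094
finger_force: 0.0
```

>>> {"api": "arm_command", "payload": {
  "plan": [
    {"grip": 1,"slide": [0,0,0],"spin": 0},
    {"grip": 1,"slide": [0,0,0],"spin": 0},
    {"grip": 1,"slide": [0,0,0],"spin": 0},
    {"grip": 1,"slide": [0,0,0],"spin": 0},
    {"grip": 1,"slide": [0,0,0],"spin": 0},
    {"grip": 1,"slide": [0,0,0],"spin": 0},
    {"grip": 1,"slide": [0,0,0],"spin": 0},
    {"grip": 1,"slide": [0,0,0],"spin": 0},
    {"grip": 1,"slide": [0,0,0],"spin": 0},
    {"grip": 1,"slide": [0,0,0],"spin": 0}
  ]
}}

```text
time: 13.18
tool_pos: [0.6932, -0.0017, 0.0859]
ee_rot: [-3.136, 0.001, -3.007]
wrist_force: [2.0, -5.7, -1.4]
width: 0.014
finger_force: 30.0
```

>>> {"api": "arm_command", "payload": {
  "plan": [
    {"grip": 1,"slide": [0,-0.007,0],"spin": 0},
    {"grip": 1,"slide": [0,0,0],"spin": 1},
    {"grip": 1,"slide": [0,0,0],"spin": 1},
    {"grip": 1,"slide": [0,0,0],"spin": 1},
    {"grip": 1,"slide": [0,0,0],"spin": 1},
    {"grip": 1,"slide": [0,0,0],"spin": 1},
    {"grip": 1,"slide": [0,0,0],"spin": 1}
  ]
}}

```text
time: 14.05
tool_pos: [0.6935, -0.0004, 0.0859]
ee_rot: [3.139, -0.0, 2.752]
wrist_force: [2.2, 2.7, -0.4]
width: 0.0132
finger_force: 30.0
```

>>> {"api": "arm_command", "payload": {
  "plan": [
    {"grip": 1,"slide": [0,0,0],"spin": 1},
    {"grip": 1,"slide": [0,0,0],"spin": 1},
    {"grip": 1,"slide": [0,0,0],"spin": 1},
    {"grip": 1,"slide": [0,0,0],"spin": 1},
    {"grip": 1,"slide": [0,0,0],"spin": 1},
    {"grip": 1,"slide": [0,0,0],"spin": 1},
    {"grip": 1,"slide": [0,0,0],"spin": 0},
    {"grip": 1,"slide": [0,0,0],"spin": 0}
  ]
}}

```text
time: 15.05
tool_pos: [0.6944, 0.0007, 0.0859]
ee_rot: [3.136, -0.002, 2.232]
wrist_force: [3.5, 3.6, -1.0]
width: 0.0139
finger_force: 30.0
```

>>> {"api": "arm_command", "payload": {
  "plan": [
    {"grip": -1,"slide": [0,0,0],"spin": 0},
    {"grip": -1,"slide": [0,0,0],"spin": 0},
    {"grip": -1,"slide": [0,0,0],"spin": 0},
    {"grip": -1,"slide": [0,0,0],"spin": 0},
    {"grip": -1,"slide": [0,0,-0.06],"spin": 0},
    {"grip": -1,"slide": [0,0,-0.09],"spin": 0},
    {"grip": -1,"slide": [0,0,-0.09],"spin": 0},
    {"grip": -1,"slide": [0,0,-0.09],"spin": 0},
    {"grip": -1,"slide": [0,0,-0.09],"spin": 0},
    {"grip": -1,"slide": [0,0,0],"spin": 0}
  ]
}}

```text
time: 16.3
tool_pos: [0.6945, -0.0022, 0.3023]
ee_rot: [3.134, 0.007, 2.23]
wrist_force: [-0.5, -0.6, -0.7]
width: 0.0936
finger_force: 0.0
```

```bash
python3 -c "
from h import *
print(need(.45,0,.3)[0])"
```

```text
[ 0.3032 -0.3836 -0.0007]
```

>>> {"api": "arm_command", "payload": {
  "plan": [
    {"grip": -1,"slide": [0.06,-0.076,0],"spin": 0},
    {"grip": -1,"slide": [0.06,-0.076,0],"spin": 0},
    {"grip": -1,"slide": [0.06,-0.076,0],"spin": 0},
    {"grip": -1,"slide": [0.06,-0.076,0],"spin": 0},
    {"grip": -1,"slide": [0.06,-0.076,0],"spin": 0},
    {"grip": -1,"slide": [0,0,0],"spin": 0}
  ]
}}

```text
time: 17.05
tool_pos: [0.4483, 0.0002, 0.295]
ee_rot: [-3.141, -0.001, 2.23]
wrist_force: [-0.2, 0.3, 0.6]
width: 0.094
finger_force: 0.0
```

```bash
python3 -c "
from h import *
s=snapshot('side')[:,:,::-1]; t=snapshot('top')[:,:,::-1]
a=cv2.resize(s[150:290,130:420],(800,386),interpolation=3); b=cv2.resize(t[110:190,240:415],(460,210),interpolation=3)
c=np.zeros((600,800,3),np.uint8); c[:386]=a; c[390:,:460]=b; cv2.imwrite('pics/f.png',c)"
```

```text
(no output)
```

View pics/f.png

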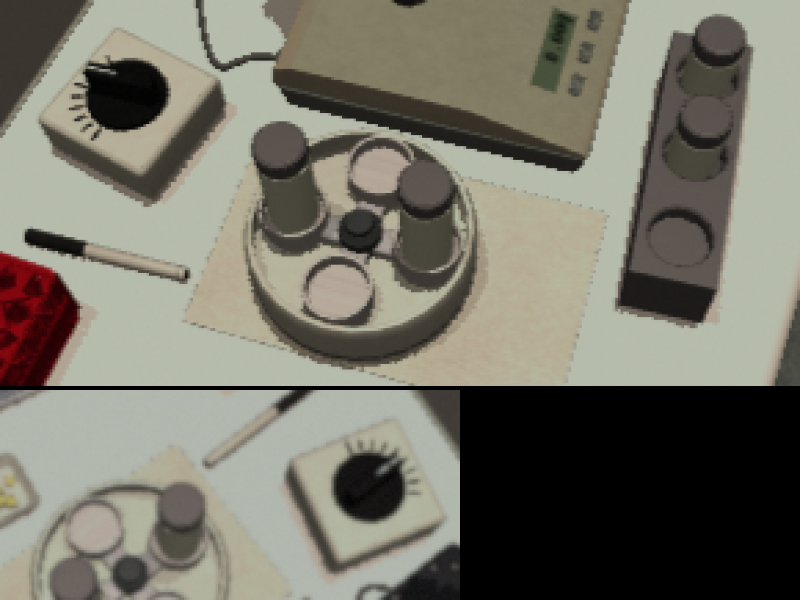

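The final view shows both tall bottles upright in opposite cups (side caps (280,148) and (426,188)), the two short ones still in the stand, and the marker unmoved. The dial pointer is at about -54°, which is 75° clockwise of zero, or five clicks. I'm handing it in.

```bash
python3 -c "
from bench import ticket
print(ticket.close_job())"
```

```text
the job is handed in; nothing more can be done
None
```

The job is handed in: the matching tall bottle stands in the cup opposite the loaded one and the dial reads five clicks in the final pictures, though closing the job returned no verdict.

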